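# Unpack a microscope's offset arm and hold it level over its stand

### The arm

A 6-joint arm with a two-finger parallel gripper is mounted at the origin on the work surface. World frame = base frame: x ahead of the robot, y to its left, z up, the work surface at z = 0. Lengths are in m, angles in rad, forces in N, time in s.
With the tool pointing down it reaches from about 0.225 to 0.875 m from the base axis. Payload 3.4 kg.
Tool frame: the origin (TCP) lies on the centre line of the jaws, within the pads' length; the fingertips stand 14 mm ahead of it and the grasp point (between the pads) lies 5 mm behind it; z points along the fingers, y is the line along which they close (so a half turn about z gives the same grasp; the last joint's range is limited). The gripper opens to 85 mm and grips with 20 to 120 N. Pads are 22 mm wide; open, the fingers measure 114 mm over their backs; the gripper's body (76 mm by 85 mm) begins 54 mm behind the grasp point. The pads swing forward as they close: fully open they stand 13 mm farther back than shut.
Start: joints at [1.153, 0.276, 1.505, -0, 1.361, -0.121], TCP at [0.168, 0.55, 0.245] pointing down, gripper open.
Joint ranges: [-2.89, 2.89], [-0.75, 2.08], [0.22, 2.7], [-1.18, 4.32], [0.11, 2.71], [-2.7, 2.7]. Speed limits (rad/s): [2.57, 2.57, 3.14, 3.14, 3.14, 3.14].

### API

Orientations are given as a rotation vector (axis times angle).
In Python, from station import status, read_camera, camera_params, job_done, recognise, trace, landmark_of gives the robot as it stands.
- The arm moves only by the tool servo_tool, never from a script. Its argument "motion" is a list that holds one entry, the list of rows, each a list of 7 numbers: the turn, a rotation vector about the tool's x, y, z in degrees, then the shift along the tool's x, y, z in mm, then the gripper command: -1 is shut, 1 is fully open, values between are in proportion. In form: [[[ax, ay, az, x, y, z, grip], ...]]. A call has 1 to 20 rows; each row is the pose to reach, as a shift and turn from the pose commanded when the call began, along the tool's axes at that moment; what a row does not reach only later rows make up. A row lasts 1/12 s, in which the tool goes at most 41.7 mm and 7.16 degrees, less where a joint would pass 70% of its speed; a pose out of reach is approached as far as the arm can. A call with a gripper value outside its range is refused whole. The fingers move at their own pace and stop on an object; "grip_force" is the grip in N (left out, the last holds). Time passes only in rows, so rows that repeat a pose let the fingers close. It gives the time, the measured TCP pose, the force, the opening and the grip force at its end, in the units of the state.
- status.get_obs(): the state, without advancing time (a new reading comes with each control period).
- read_camera(name): name is "side" or "top" or "wrist"; returns the picture (400x640x3 uint8, blue, green, red); there is no depth.
- camera_params(name): a dict with "K" (3x3 intrinsics, pixels), "k1" (the pictures are not rectified: a ray, as slopes to the right and down, at radius r is drawn at 1 + k1 r^2 times it, then the intrinsics apply), "position" and "attitude" of the camera in the world. Camera axes: x right, y up, looking along -z (the intrinsics and any distortion apply to the point x, -y, -z); pixel columns grow to the right and rows downward; lengths in m; the calibration is good to about 2 mm. A picture is of the moment at which its call begins: read the wrist's pose just before it. camera_params takes no time and is no camera call; for the wrist camera it gives the pose at the moment of the call.
- job_done(): hands the job in; it is judged then, once.
Trained networks look in the newest picture that a camera, given by its name, has taken for a name from the list of things; names that differ only in an ending like _2 or _b are one class to them, and where a whole thing is asked for, a point or a joint stands for the part that bears it (a point fixed in the world has none). Each returns a list of dicts, best first, with "score" (0 to 1); they miss things now and then, are a little off and sometimes report something else, mostly with a low value. They report only what shows in the picture. A call takes as long as a camera call. They do not tell look-alikes from the thing itself.
- recognise(camera, name): "point" ([x, y, z] in m, in the coordinates of the camera as it stood for that picture, good to about 4 mm: the middle of the surface that is visible of it).
- trace(camera, name): "region" (400x640 bool, what is visible of it).
- landmark_of(camera, name): "point" ([x, y, z] in m, in the coordinates of the camera as it stood for that picture, good to about 4 mm: a listed point, or the origin of a listed thing).
The state is a dict: "clock": time; "joint_positions": joint angles; "dq": joint speeds; "joint_efforts": joint torques, N m; "tool_pos": TCP position; "ee_rot": TCP orientation; "wrist_force": force on the tool from outside, world axes, zero at the start; "moment": the same for the moment, N m; "opening": finger opening in m; "gripper_force": force on a finger pad.
Only numpy, scipy, OpenCV 4.12 (cv2) and the standard library are available. Lean on these libraries where they do the work, as an engineer would, in place of code of your own. Each camera call takes 0.05 s, during which the arm holds its last target. There are 200 camera calls.

### The job

Swing both long flaps of the cardboard carton right back until they lean well outwards, then take the metal offset arm by its balance point and lift it out of the carton. Finish while holding it, still and level, about four centimetres above the stand with its ring centred over the round post and its foot over the forked rest, touching nothing but the gripper; the flaps stay open and the other things stay where they are.

Things in the scene. Friction and masses are not known exactly. Their poses are not given: they have to be found in the camera images.
- carton: Fixed cardboard carton, 310 (x) x 200 (y) x 80 mm high, walls and floor 4 mm. Origin: centre of its underside, on the table. Two grey foam blocks on its floor, 90 mm wide (y), tops 24 mm above the table, carry the arm: 75 mm long at x = +95, 50 mm long at x = -95 mm; bare floor between. Short end flaps are folded down outside, standing out some 25 mm. Long flaps start ajar, leaning in.
- flap_left (a joint): Hinge of the flap on the carton's +y rim (line along x at y = +100 mm, 80 mm above the table), rad: 0 = flat inwards, 1.57 upright, more = leaning outwards, stop 2.9. Flap 304 mm long, 75 mm from hinge to free edge, 4 mm thick, 30 g; stays where left (0.03 N m). 100 mm or more between the two edges at the start: hook shut fingers inside the edge and go round the hinge, up and out (a level push below 1 rad can jam).
- flap_right (a joint): The same for the flap on the carton's -y rim (y = -100 mm): 0 flat inwards, 1.57 upright, more = leaning outwards.
- flap_left_edge (a point): Middle of the free edge of the flap on the +y rim.
- flap_right_edge (a point): Middle of the free edge of the flap on the -y rim.
- boom: Loose aluminium offset arm, about 0.4 kg, lying on the foam. Origin level with its underside, midway between ring and foot; x points from foot to ring, z up. A straight square bar 18 mm wide and 18 mm high, 18 to 36 mm above the underside, joins them. The heavy ring puts the balance point (centre of mass) on the bar at x = +42 mm, 22 mm above the underside: 23 mm short of the ring's edge.
- boom_ring (a point): Centre of the ring's bore at its lower face (arm x = +95 mm, z = 0). Ring: outer diameter 60, bore 36, height 40 mm, axis upright, with a small dark screw head on its far side.
- boom_foot (a point): Centre of the underside of the arm's foot (arm x = -95 mm, z = 0): an upright round pin of diameter 26 and height 36 mm.
- stand: Fixed stand. Origin: centre of its underside, on the table. Dark steel base plate 270 (x) x 110 (y) x 12 mm; bright round post of diameter 28 mm at x = +95 mm, top 100 mm above the table, collar of diameter 48 mm at its foot; dark forked rest 26 (x) x 50 (y) mm at x = -95 mm, seat 66 mm and prong tips 80 mm above the table.
- post_top (a point): Centre of the post's top face; axes as the stand's.
- rest_top (a point): Centre of the seat between the fork's two prongs; axes as the stand's.
- lens_can: Bystander: small black capped can, diameter 32, height 34 mm, standing on the carton's floor in the corner of the foot end, y positive. Origin at its underside.
- thumb_screw: Bystander: steel thumb screw standing head down on the stand's base plate, diameter 24, height 26 mm. Origin at its underside.
- slide_case: Bystander: flat white case 100 x 50 x 22 mm on the table beside the stand. Origin at its underside.
- dish: Bystander: low white dish, diameter 70, height 16 mm. Origin at its underside.
- driver: Bystander: screwdriver lying on the table at the right. Origin under its middle.
- bottle: Bystander: white bottle, diameter 64, height 120 mm, at the left. Origin at its underside.
- mouse: Bystander: black computer mouse 100 x 58 x 32 mm at the left. Origin at its underside.
Things that resemble listed ones, but are neither listed nor needed, are in the scene too. There is more than one size of the boom; the one meant has the size given above.

How it is judged:
By the outcome, as a careful person would: the job done as asked, in the order asked, and still so for the second after the job is handed in, while the arm keeps its last pose, push and grip.
It also fails if it takes over 69 s, if anything falls off the work surface, if the arm or the gripper's body presses on something with over 40 N, if the wrist force passes 120 N, or if a joint passes its speed limit or range.

## Working session

There is one attempt and no reset: what is moved stays moved. The work goes in short steps, Python scripts to look and compute and a tool call to move; the robot and the scene stay as the last step left them, time stands still between calls to the robot, and variables do not carry over. Pictures are saved under pics/ and viewed, at most 10 in all, crops included, and the job is handed in when it is done.

Besides the shell and the picture viewer there is one more tool, called after ">>>" by a JSON object that holds its "op" and its "data". servo_tool: Moves the arm, as the interface text tells. Its arguments: {"type":"object","properties":{"motion":{"type":"array"},"grip_force":{"type":"number"}},"required":["motion"]}

```bash
ls; mkdir -p pics; cat > h.py <<'E'
import numpy as np, cv2
from scipy.spatial.transform import Rotation as R
from station import *
def att(p):
    a=np.array(p["attitude"],float)
    return a if a.shape==(3,3) else (R.from_rotvec(a).as_matrix() if a.size==3 else R.from_quat(a).as_matrix())
def w(p,pt): return att(p)@np.array(pt)+np.array(p["position"])
def proj(p,X):
    c=att(p).T@(np.array(X)-p["position"]); s=np.array([c[0],-c[1]])/-c[2]
    s=s*(1+p["k1"]*(s@s)); K=np.array(p["K"]); return (K@[*s,1])[:2]
def ray(p,uv):
    K=np.array(p["K"]); d=np.linalg.solve(K,[*uv,1])[:2]; s=d.copy()
    for _ in range(20): s=d/(1+p["k1"]*(s@s))
    return np.array(p["position"]), att(p)@np.array([s[0],-s[1],-1])
def onz(p,uv,z):
    o,d=ray(p,uv); return o+d*(z-o[2])/d[2]
def tool(o,d=None):
    return np.array(o["tool_pos"]), R.from_rotvec(o["ee_rot"]).as_matrix()
E
python3 - <<'E'
from h import *
o=status.get_obs(); print({k:np.round(v,3).tolist() for k,v in o.items()})
for c in ["top","side","wrist"]:
    p=camera_params(c); print(c,p)
    im=read_camera(c); cv2.imwrite(f"pics/{c}0.png",im)
    if c=="wrist":continue
    for n in ["carton","flap_left_edge","flap_right_edge","boom","boom_ring","boom_foot","stand","post_top","rest_top","lens_can","thumb_screw","slide_case","dish","driver","bottle","mouse"]:
        print(c,n,[(round(r["score"],2),np.round(w(p,r["point"]),3).tolist(),np.round(proj(p,w(p,r["point"]))).tolist()) for r in landmark_of(c,n)[:4]])
E
```

```text
pics
{'clock': 0.0, 'joint_positions': [1.153, 0.277, 1.506, -0.0, 1.361, -0.121], 'dq': [0.001, -0.0, -0.002, -0.0, 0.0, 0.001], 'joint_efforts': [-0.001, -41.678, -24.58, -0.0, 0.011, 0.0], 'tool_pos': [0.168, 0.549, 0.244], 'ee_rot': [-0.464, -3.107, 0.003], 'wrist_force': [1.21, 0.736, 0.569], 'moment': [0.087, -0.012, 0.015], 'gripper_force': 0.0, 'opening': 0.085}
top {'K': array([[517.12113545,   0.        , 323.0039556 ],
       [  0.        , 517.12113545, 198.74610921],
       [  0.        ,   0.        ,   1.        ]]), 'k1': 0.007992922556934016, 'position': array([0.27691864, 0.01296286, 1.90138257]), 'attitude': array([ 0.08818527, -0.08229204, -1.54328421])}
top carton [(0.6, [0.53, -0.246, 0.0], [396.0, 188.0])]
top flap_left_edge [(0.57, [0.539, -0.189, 0.143], [385.0, 180.0])]
top flap_right_edge [(0.82, [0.515, -0.302, 0.145], [418.0, 188.0])]
top boom [(0.56, [0.537, -0.241, 0.023], [395.0, 186.0]), (0.48, [0.197, -0.315, 0.004], [414.0, 280.0])]
top boom_ring [(0.85, [0.63, -0.256, 0.023], [400.0, 161.0]), (0.68, [0.247, -0.36, 0.001], [427.0, 266.0]), (0.57, [0
[... 2333 characters left out ...]
9, 0.0], [325.0, 272.0])]
side thumb_screw [(0.6, [0.54, 0.217, 0.01], [333.0, 179.0])]
side slide_case [(0.75, [0.532, 0.12, -0.003], [338.0, 200.0])]
side dish [(0.52, [0.75, 0.009, 0.003], [412.0, 210.0])]
side driver []
side bottle [(0.75, [0.397, 0.551, 0.0], [279.0, 135.0]), (0.38, [0.446, 0.229, 0.064], [305.0, 169.0])]
side mouse [(0.85, [0.519, 0.482, -0.001], [312.0, 141.0])]
wrist {'K': array([[346.57993487,   0.        , 318.82062359],
       [  0.        , 346.57993487, 205.03619468],
       [  0.        ,   0.        ,   1.        ]]), 'k1': -0.06237817223977363, 'position': array([0.09772117, 0.571261  , 0.37343947]), 'attitude': array([-0.25055547, -0.18534399,  1.2642163 ])}
```

View pics/top0.png

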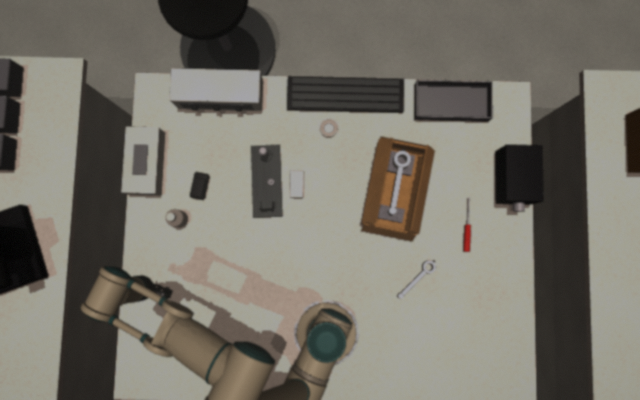

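View pics/side0.png

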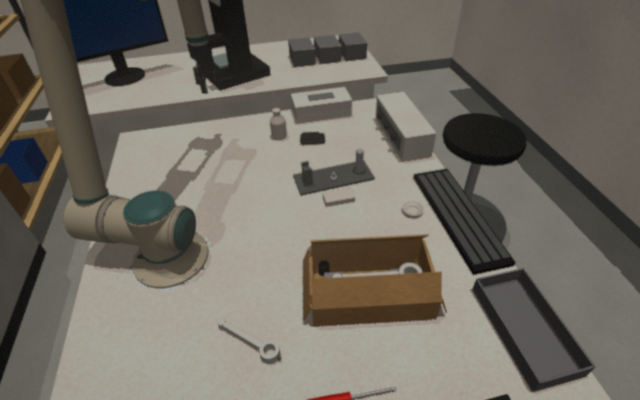

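Top view: the carton is at about (398,187), with flaps ajar. What could be taken for the boom: the ring-and-bar piece inside the carton (ring 402,158, foot 393,212, about 190 mm between them), and a smaller look-alike on the table (ring 428,265, foot 401,296, about 145 mm). I choose the one in the carton because its 190 mm spacing fits the description. A wrist close-up will check this before I reach. On the way I look at the stand (265,182).

>>> {"op": "servo_tool", "data": {"motion": [[[0,0,0,-449,-197,-85,-1],[0,0,0,-449,-197,-85,-1],[0,0,0,-449,-197,-85,-1],[0,0,0,-449,-197,-85,-1],[0,0,0,-449,-197,-85,-1],[0,0,0,-449,-197,-85,-1],[0,0,0,-449,-197,-85,-1],[0,0,0,-449,-197,-85,-1],[0,0,0,-449,-197,-85,-1],[0,0,0,-449,-197,-85,-1],[0,0,0,-449,-197,-85,-1],[0,0,0,-449,-197,-85,-1],[0,0,0,-449,-197,-85,-1],[0,0,0,-449,-197,-85,-1],[0,0,0,-449,-197,-85,-1],[0,0,0,-449,-197,-85,-1]]]}}

```text
clock: 3.08
tool_pos: [0.5389, 0.2309, 0.3301]
ee_rot: [-0.463, -3.106, -0.0]
wrist_force: [0.5, 0.2, 0.1]
opening: -0.0001
gripper_force: 0.0
```

```bash
cat >> h.py <<'E'
def look(names,fn=None,c="wrist",k=3):
    p=camera_params(c); im=read_camera(c)
    if fn: cv2.imwrite(f"pics/{fn}.png",im)
    for n in names: print(n,[(round(r["score"],2),np.round(w(p,r["point"]),4).tolist(),np.round(proj(p,w(p,r["point"]))).tolist()) for r in landmark_of(c,n)[:k]])
    return p,im
def yaw(): # direction of -tool x, deg
    _,M=tool(status.get_obs()); return np.degrees(np.arctan2(-M[1,0],-M[0,0]))
def go(target):
    P,M=tool(status.get_obs()); print("tcp",P.round(4),"yaw",yaw().round(2),"rel mm",(M.T@(np.array(target)-P)*1000).round(1))
E
python3 - <<'E'
from h import *
print(status.get_obs()["clock"])
look(["stand","post_top","rest_top","thumb_screw","slide_case"],"w1")
look(["stand","post_top","rest_top"])
go([.53,-.245,.33])
E
```

```text
3.0833
stand [(0.8, [0.5382, 0.2321, -0.0007], [320.0, 159.0])]
post_top [(0.83, [0.6386, 0.2422, 0.0984], [354.0, 254.0])]
rest_top [(0.57, [0.4462, 0.227, 0.0683], [290.0, 89.0])]
thumb_screw [(0.59, [0.5409, 0.2156, 0.0052], [308.0, 165.0])]
slide_case [(0.6, [0.5327, 0.1214, 0.0052], [239.0, 180.0])]
stand []
post_top [(0.85, [0.639, 0.243, 0.1], [355.0, 254.0])]
rest_top [(0.77, [0.4494, 0.2286, 0.0707], [292.0, 90.0])]
tcp [0.5398 0.2304 0.3304] yaw -16.98 rel mm [-1.295e+02 -4.575e+02  3.000e-01]
```

>>> {"op": "servo_tool", "data": {"motion": [[[0,0,-4.5,-130,-457,0,-1],[0,0,-4.5,-130,-457,0,-1],[0,0,-4.5,-130,-457,0,-1],[0,0,-4.5,-130,-457,0,-1],[0,0,-4.5,-130,-457,0,-1],[0,0,-4.5,-130,-457,0,-1],[0,0,-4.5,-130,-457,0,-1],[0,0,-4.5,-130,-457,0,-1],[0,0,-4.5,-130,-457,0,-1],[0,0,-4.5,-130,-457,0,-1],[0,0,-4.5,-130,-457,0,-1],[0,0,-4.5,-130,-457,0,-1],[0,0,-4.5,-130,-457,0,-1],[0,0,-4.5,-130,-457,0,-1]]]}}

```text
clock: 4.75
tool_pos: [0.5304, -0.2456, 0.3298]
ee_rot: [-0.346, -3.122, -0.002]
wrist_force: [-0.4, -0.1, -0.1]
opening: -0.0001
gripper_force: 0.0
```

```bash
python3 - <<'E'
from h import *
look(["carton","flap_left_edge","flap_right_edge","boom","boom_ring","boom_foot","lens_can"],"w2")
look(["carton","flap_left_edge","flap_right_edge","boom_ring","boom_foot"])
go([.53,-.245,.33])
E
```

```text
carton [(0.73, [0.5232, -0.243, -0.0011], [319.0, 154.0])]
flap_left_edge [(0.9, [0.5389, -0.1876, 0.1407], [381.0, 179.0]), (0.48, [0.6272, -0.2579, 0.0227], [326.0, 234.0])]
flap_right_edge [(0.73, [0.4032, -0.5068, -0.0013], [104.0, 110.0]), (0.64, [0.517, -0.3023, 0.1474], [256.0, 184.0]), (0.39, [0.5339, 0.1199, 0.0031], [590.0, 104.0])]
boom [(0.81, [0.5371, -0.2428, 0.024], [322.0, 167.0])]
boom_ring [(0.96, [0.6265, -0.255, 0.0244], [328.0, 234.0])]
boom_foot [(0.65, [0.4366, -0.226, 0.0278], [317.0, 83.0])]
lens_can [(0.97, [0.4229, -0.1586, 0.0062], [369.0, 60.0])]
carton [(0.58, [0.5207, -0.2392, -0.0001], [321.0, 151.0])]
flap_left_edge [(0.91, [0.5397, -0.1891, 0.1413], [378.0, 180.0])]
flap_right_edge [(0.57, [0.5196, -0.3003, 0.1433], [257.0, 185.0])]
boom_ring [(0.86, [0.6282, -0.2552, 0.0221], [326.0, 234.0])]
boom_foot [(0.87, [0.439, -0.2251, 0.0259], [318.0, 84.0])]
tcp [ 0.5306 -0.2447  0.3303] yaw -12.49 rel mm [ 0.5 -0.4  0.3]
```

View pics/w2.png

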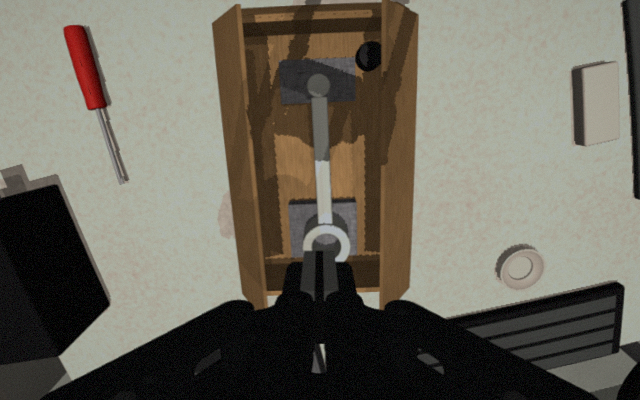

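View pics/w1.png

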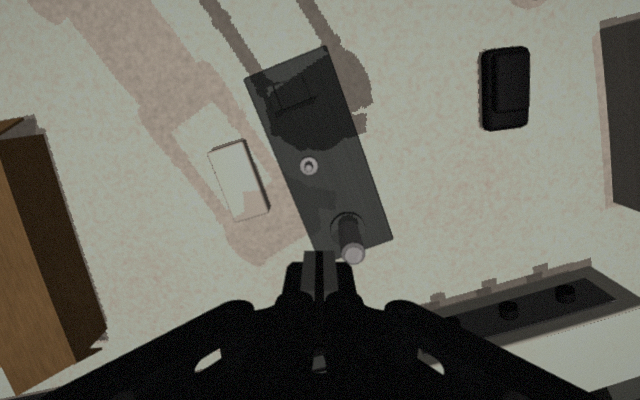

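The wrist close-up shows the piece in the carton: ring at (326,234), foot at (318,84), about 190 mm apart, resting on two foam blocks with bare floor between. That is the right boom. Flap edges are at (380,180) and (257,185), and the gripper is aligned with the carton. In the stand picture the post is at (354,254), the rest at (292,90) and the screw at (308,165). Next is the left flap.

>>> {"op": "servo_tool", "data": {"motion": [[[0,0,0,0,0,42,-1],[0,0,0,0,0,84,-1],[0,0,0,0,0,125,-1],[0,0,0,0,0,166,-1],[0,0,0,0,5,201,-1],[0,0,0,0,35,201,-1],[0,0,0,0,45,201,-1],[0,0,0,0,52,197,-1],[0,0,0,0,58,193,-1],[0,0,0,0,67,190,-1],[0,0,0,0,76,188,-1],[0,0,0,0,86,186,-1],[0,0,0,0,95,187,-1],[0,0,0,0,104,189,-1],[0,0,0,0,111,192,-1],[0,0,0,0,117,196,-1],[0,0,0,0,124,201,-1],[0,0,0,0,130,206,-1],[0,0,0,0,130,206,-1],[0,0,0,0,115,168,-1]]]}}

```text
clock: 7.12
tool_pos: [0.5506, -0.1285, 0.1551]
ee_rot: [-0.337, -3.107, -0.009]
wrist_force: [-0.1, -0.5, -0.3]
opening: -0.0003
gripper_force: 0.0
```

```bash
python3 - <<'E'
from h import *
go([.53,-.245,.33]); look(["flap_left_edge","flap_right_edge"],c="top");look(["flap_left_edge","flap_right_edge"],c="side")
E
```

```text
tcp [ 0.5506 -0.1285  0.1551] yaw -12.37 rel mm [  -1.8 -117.5 -175.4]
flap_left_edge [(0.69, [0.5582, -0.0859, 0.1272], [355.0, 174.0])]
flap_right_edge [(0.56, [0.5157, -0.3011, 0.1455], [418.0, 188.0])]
flap_left_edge [(0.81, [0.5566, -0.0831, 0.1218], [365.0, 214.0])]
flap_right_edge [(0.85, [0.5176, -0.3068, 0.1423], [377.0, 276.0])]
```

>>> {"op": "servo_tool", "data": {"motion": [[[0,0,0,0,-40,0,-1],[0,0,0,0,-80,8,-1],[0,0,0,0,-115,23,-1],[0,0,0,0,-148,33,-1],[0,0,0,0,-160,33,-1],[0,0,0,0,-167,29,-1],[0,0,0,0,-173,25,-1],[0,0,0,0,-182,22,-1],[0,0,0,0,-191,20,-1],[0,0,0,0,-201,18,-1],[0,0,0,0,-210,19,-1],[0,0,0,0,-219,21,-1],[0,0,0,0,-226,24,-1],[0,0,0,0,-232,28,-1],[0,0,0,0,-239,33,-1],[0,0,0,0,-245,38,-1],[0,0,0,0,-245,38,-1],[0,0,0,0,-230,0,-1],[0,0,0,0,-210,-35,-1],[0,0,0,0,-185,-65,-1]]]}}

```text
clock: 9.08
tool_pos: [0.5153, -0.3138, 0.2283]
ee_rot: [-0.345, -3.122, 0.001]
wrist_force: [0.7, -0.2, 0.3]
opening: 0.0004
gripper_force: 0.0
```

```bash
python3 - <<'E'
from h import *
look(["flap_left_edge","flap_right_edge"],c="top");look(["flap_left_edge","flap_right_edge","boom_ring","boom_foot","lens_can"],c="side")
go([.5667,-.2467,.25])
E
```

```text
flap_left_edge [(0.9, [0.5576, -0.086, 0.1274], [355.0, 175.0])]
flap_right_edge []
flap_left_edge [(0.83, [0.5567, -0.0797, 0.1247], [364.0, 212.0])]
flap_right_edge [(0.64, [0.4965, -0.4055, 0.1174], [382.0, 321.0]), (0.34, [0.4479, 0.2283, 0.0654], [306.0, 169.0])]
boom_ring [(0.97, [0.6291, -0.2562, 0.0242], [408.0, 280.0]), (0.82, [0.2426, -0.3611, -0.0006], [269.0, 354.0]), (0.25, [0.5326, 0.1258, -0.0026], [338.0, 199.0])]
boom_foot [(0.71, [0.4465, -0.2233, 0.0257], [339.0, 284.0]), (0.61, [0.1426, -0.2616, -0.001], [225.0, 327.0])]
lens_can [(0.69, [0.4202, -0.1606, -0.0009], [324.0, 273.0])]
tcp [ 0.5146 -0.3134  0.2255] yaw -12.55 rel mm [-36.3  76.5 -24.5]
```

>>> {"op": "servo_tool", "data": {"motion": [[[0,0,-2.6,-46,78,-103,0.2],[0,0,-2.6,-46,78,-103,0.2],[0,0,-2.6,-46,78,-103,0.2],[0,0,-2.6,-46,78,-103,0.2],[0,0,-2.6,-46,78,-103,0.2],[0,0,-2.6,-46,78,-103,0.2],[0,0,-2.6,-46,78,-103,0.2]]]}}

```text
clock: 10.12
tool_pos: [0.576, -0.2476, 0.3279]
ee_rot: [-0.272, -3.126, -0.002]
wrist_force: [-0.0, -0.2, -1.0]
opening: 0.051
gripper_force: 0.0
```

```bash
python3 - <<'E'
from h import *
p,im=look(["boom","boom_ring","boom_foot","lens_can","flap_right_edge"],"w3")
cv2.imwrite("pics/w3c.png",cv2.resize(im[0:280,180:460],None,fx=2.1,fy=2.1,interpolation=cv2.INTER_CUBIC))
t=trace("wrist","boom"); print([(r["score"],r["region"].sum()) for r in t])
# bar centre by region rows, bar top at z=.060
m=t[0]["region"]; pts=[]
for v in range(0,280,5):
    c=np.where(m[v])[0]
    if len(c): pts.append((v,c.min(),c.max(),*onz(p,((c.min()+c.max())/2,v),.06)[:2].round(4)))
for q in pts: print(*q)
look(["boom_ring","boom_foot"])
go([.577,-.247,.33])
print(status.get_obs()["opening"])
E
```

```text
boom [(0.84, [0.5371, -0.2421, 0.0246], [318.0, 132.0])]
boom_ring [(0.63, [0.6255, -0.2546, 0.0248], [320.0, 202.0])]
boom_foot [(0.89, [0.4387, -0.2266, 0.0269], [316.0, 45.0])]
lens_can [(0.62, [0.6274, -0.2551, 0.0188], [320.0, 202.0])]
flap_right_edge [(0.85, [0.4988, -0.4002, 0.1205], [149.0, 130.0])]
[(0.62, np.int64(4480))]
30 312 320 0.4294 -0.2247
35 307 325 0.4342 -0.2256
40 306 327 0.4392 -0.226
45 305 328 0.4441 -0.2268
50 306 326 0.449 -0.2282
55 307 324 0.4539 -0.2296
60 308 324 0.4589 -0.23
65 308 324 0.464 -0.2309
70 307 324 0.4689 -0.2323
75 307 324 0.474 -0.2332
80 308 324 0.4792 -0.2336
85 308 324 0.4843 -0.2345
90 308 324 0.4895 -0.2354
95 309 324 0.4948 -0.2358
100 309 324 0.5 -0.2367
105 309 324 0.5053 -0.2377
110 309 324 0.5105 -0.2386
115 309 324 0.5159 -0.2396
120 308 324 0.5211 -0.2411
125 308 324 0.5265 -0.242
130 308 324 0.532 -0.243
135 308 324 0.5374 -0.244
140 309 324 0.5431 -0.2444
145 309 324 0.5486 -0.2454
150 309 324 0.5542 -0.2464
155 309 324 0.5598 -0.2474
160 308 324 0.5654 -0.2489
165 308 324 0.5711 -0.25
170 308 324 0.5769 -0.251
175 309 324 0.5828 -0.2514
180 309 324 0.5886 -0.2525
185 306 327 0.5945 -0.2535
190 299 334 0.6005 -0.2546
195 297 338 0.6067 -0.2545
200 295 340 0.6127 -0.2556
205 294 341 0.6188 -0.2566
210 293 342 0.6249 -0.2577
215 293 341 0.631 -0.2594
220 294 340 0.6373 -0.2605
225 296 338 0.6436 -0.2616
230 300 334 0.65 -0.2628
235 308 327 0.6565 -0.2633
240 315 320 0.663 -0.2645
boom_ring [(0.58, [0.6265, -0.256, 0.0238], [319.0, 201.0])]
boom_foot [(0.88, [0.442, -0.2247, 0.024], [318.0, 46.0])]
tcp [ 0.5771 -0.2472  0.3302] yaw -9.92 rel mm [0.1 0.1 0.2]
0.051511890117824796
```

View pics/w3c.png

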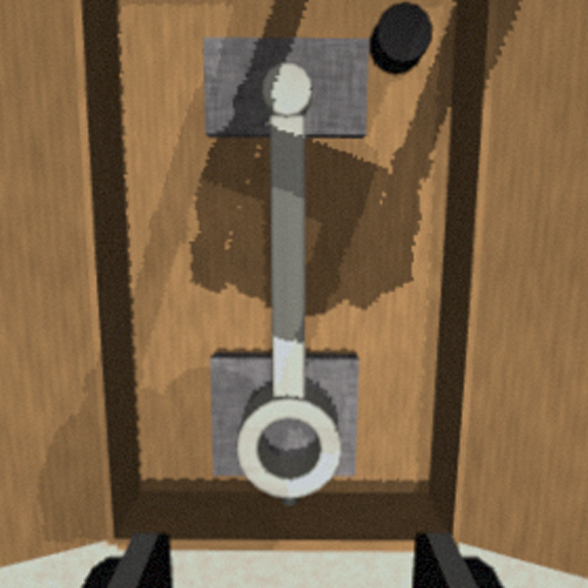

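The crop shows the boom clear: ring centre at about (318,213) in the full image, foot top at (319,42), bar column about 316, and both flaps out to the sides. The balance point works out to about (0.5755, -0.249). I go down over it and grip.

>>> {"op": "servo_tool", "data": {"motion": [[[0,0,0,1.2,-2.2,40,0.2],[0,0,0,1.2,-2.2,80,0.2],[0,0,0,1.2,-2.2,120,0.2],[0,0,0,1.2,-2.2,160,0.2],[0,0,0,1.2,-2.2,200,0.2],[0,0,0,1.2,-2.2,235,0.2],[0,0,0,1.2,-2.2,262,0.2],[0,0,0,1.2,-2.2,278,0.2],[0,0,0,1.2,-2.2,285,0.2],[0,0,0,1.2,-2.2,285,0.2],[0,0,0,1.2,-2.2,285,-1],[0,0,0,1.2,-2.2,285,-1],[0,0,0,1.2,-2.2,285,-1],[0,0,0,1.2,-2.2,285,-1],[0,0,0,1.2,-2.2,285,-1],[0,0,0,1.2,-2.2,285,-1],[0,0,0,1.2,-2.2,285,-1],[0,0,0,1.2,-2.2,285,-1]]], "grip_force": 80}}

```text
clock: 12.12
tool_pos: [0.5769, -0.2497, 0.0474]
ee_rot: [0.271, 3.126, -0.003]
wrist_force: [-0.7, -1.3, 5.7]
opening: 0.0164
gripper_force: 79.4
```

```bash
python3 - <<'E'
from h import *
o=status.get_obs(); print(o["opening"],o["gripper_force"],np.round(o["wrist_force"],2),np.round(o["moment"],3)); go([.575,-.249,.25])
E
```

```text
0.01638797668102265 79.39882636070251 [-0.65 -1.34  5.74] [0.006 0.079 0.026]
tcp [ 0.5769 -0.2497  0.0474] yaw -9.9 rel mm [ 1.200e+00  1.000e-01 -2.026e+02]
```

>>> {"op": "servo_tool", "data": {"motion": [[[0,0,0,0,0,-5,-1],[0,0,0,0,0,-12,-1],[0,0,0,0,0,-22,-1],[0,0,0,0,0,-35,-1],[0,0,0,0,0,-50,-1],[0,0,0,0,0,-50,-1],[0,0,0,0,0,-50,-1]]]}}

```text
clock: 12.7
tool_pos: [0.5763, -0.2492, 0.0964]
ee_rot: [0.271, 3.128, -0.001]
wrist_force: [0.3, 0.2, -3.6]
opening: 0.0167
gripper_force: 78.3
```

```bash
python3 - <<'E'
from h import *
o=status.get_obs(); print(o["opening"],o["gripper_force"],np.round(o["wrist_force"],2),np.round(o["moment"],3)); go([.575,-.249,.28])
look(["boom_ring","boom_foot","flap_right_edge","flap_left_edge"],"s4",c="side")
look(["boom_ring","boom_foot"],"w4")
E
```

```text
0.016703642430974466 78.32602143287659 [ 0.29  0.25 -3.6 ] [ 0.013  0.007 -0.004]
tcp [ 0.5763 -0.2492  0.0964] yaw -9.9 rel mm [ 9.000e-01 -1.000e-01 -1.836e+02]
boom_ring [(0.88, [0.241, -0.3622, -0.0015], [269.0, 355.0]), (0.71, [0.6277, -0.258, 0.0746], [410.0, 269.0])]
boom_foot [(0.86, [0.142, -0.2603, -0.0041], [225.0, 327.0])]
flap_right_edge [(0.75, [0.501, -0.4051, 0.117], [384.0, 321.0])]
flap_left_edge [(0.55, [0.5555, -0.0848, 0.1225], [364.0, 214.0])]
boom_ring []
boom_foot []
```

>>> {"op": "servo_tool", "data": {"motion": [[[0,0,0,0,0,-25,-1],[0,0,0,0,0,-60,-1],[0,0,0,0,0,-98,-1],[0,0,0,0,0,-132,-1],[0,0,-0.3,1.5,10,-150,-1],[0,0,-0.9,4.5,29,-155,-1],[0,0,-1.8,9,58,-155,-1],[0,0,-3,15,96,-155,-1],[0,0,-4.1,21,135,-155,-1],[0,0,-5.3,27,173,-155,-1],[0,0,-6.5,33,212,-155,-1],[0,0,-7.7,39,250,-155,-1],[0,0,-8.8,45,289,-155,-1],[0,0,-10,51,327,-155,-1],[0,0,-11.2,57,366,-155,-1],[0,0,-12.4,63,404,-155,-1],[0,0,-13.4,68,438,-155,-1],[0,0,-14.1,72,462,-155,-1],[0,0,-14.7,75,481,-155,-1],[0,0,-14.7,75,481,-155,-1]]]}}

```text
clock: 14.77
tool_pos: [0.584, 0.2423, 0.2496]
ee_rot: [0.138, -3.138, -0.005]
wrist_force: [0.7, 0.2, -3.5]
opening: 0.0166
gripper_force: 78.7
```

```bash
python3 - <<'E'
from h import *
o=status.get_obs(); print(o["clock"],o["opening"],o["gripper_force"],np.round(o["wrist_force"],2),np.round(o["moment"],3),np.round(o["ee_rot"],4)); go([.585,.238,.165])
for i in range(2):
  look(["boom_ring","boom_foot","post_top","rest_top"],"s5",c="side")
  look(["boom_ring","boom_foot","post_top","rest_top"],"t5",c="top")
  look(["boom_ring","boom_foot","post_top","rest_top"],"w5")
E
```

```text
14.7667 0.016570255700641464 78.69756817817688 [ 0.7   0.22 -3.48] [ 0.037 -0.031  0.009] [ 0.1383 -3.138  -0.0049]
tcp [0.584  0.2423 0.2496] yaw 5.05 rel mm [-0.6 -4.6 84.6]
boom_ring [(0.86, [0.2451, -0.363, 0.0012], [270.0, 355.0]), (0.77, [0.6345, 0.2489, 0.2273], [359.0, 116.0])]
boom_foot [(0.89, [0.1427, -0.2586, -0.0068], [225.0, 327.0]), (0.83, [0.4497, 0.2315, 0.2285], [303.0, 127.0])]
post_top [(0.75, [0.6441, 0.2439, 0.1001], [361.0, 149.0]), (0.31, [0.5, -0.405, 0.1144], [383.0, 321.0])]
rest_top [(0.8, [0.4509, 0.2281, 0.0657], [306.0, 169.0]), (0.26, [0.5217, 0.4821, -0.0007], [313.0, 141.0])]
boom_ring [(0.56, [0.2469, -0.3619, 0.0013], [427.0, 266.0])]
boom_foot [(0.59, [0.4518, 0.2272, 0.2268], [260.0, 200.0]), (0.55, [0.1426, -0.2599, -0.0032], [398.0, 295.0])]
post_top [(0.64, [0.6373, 0.2402, 0.0977], [263.0, 151.0])]
rest_top [(0.73, [0.4462, 0.2265, 0.0612], [266.0, 206.0]), (0.48, [0.4511, 0.228, 0.2312], [259.0, 200.0])]
boom_ring []
boom_foot []
post_top [(0.62, [0.7528, 0.0053, 0.0017], [124.0, 288.0])]
rest_top []
boom_ring [(0.88, [0.6382, 0.2441, 0.2297], [360.0, 116.0]), (0.76, [0.2463, -0.3622, -0.0006], [271.0, 355.0])]
boom_foot [(0.97, [0.1411, -0.2601, -0.0044], [224.0, 327.0]), (0.83, [0.4499, 0.228, 0.2293], [303.0, 127.0])]
post_top [(0.56, [0.6424, 0.2474, 0.0992], [360.0, 149.0])]
rest_top [(0.65, [0.448, 0.2305, 0.0663], [305.0, 168.0]), (0.31, [0.3971, 0.5487, -0.0028], [279.0, 136.0])]
boom_ring [(0.66, [0.2506, -0.3605, 0.0001], [426.0, 265.0])]
boom_foot [(0.8, [0.1428, -0.2603, -0.0004], [399.0, 295.0]), (0.51, [0.5009, -0.3958, 0.1244], [444.0, 193.0]), (0.47, [0.45, 0.2263, 0.229], [260.0, 200.0])]
post_top [(0.78, [0.6386, 0.2392, 0.0979], [263.0, 151.0])]
rest_top [(0.95, [0.4465, 0.2269, 0.0614], [266.0, 206.0])]
boom_ring []
boom_foot []
post_top []
rest_top []
```

View pics/w5.png

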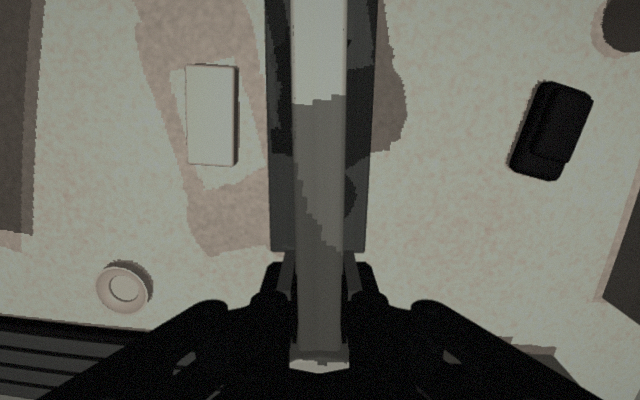

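The wrist picture shows the bar at column 319, running along and over the stand plate (edges about 267 and 367). The boom hides the post and rest. I refine the post, plate and ring from the earlier wrist pictures w1 and w3, which share the same calibration.

```bash
cat > fit.py <<'E'
from h import *
from scipy.optimize import least_squares
o=status.get_obs(); P,M=tool(o); pc=camera_params("wrist")
rel=M.T@att(pc); relp=M.T@(np.array(pc["position"])-P)
def wp(tcp,yw):
    c,s=np.cos(np.radians(yw)),np.sin(np.radians(yw))
    T=np.array([[-c,s,0],[-s,-c,0],[0,0,-1.]]); T[:,1]=np.cross(T[:,2],T[:,0])
    return dict(K=pc["K"],k1=pc["k1"],position=np.array(tcp)+T@relp,attitude=R.from_matrix(T@rel).as_rotvec())
if __name__=="__main__":
    go([.585,.238,.165]); print("relp",relp.round(4))
    p1=wp([.5398,.2304,.3304],-16.98); p3=wp([.5771,-.2472,.3302],-9.92)
    print("check proj post",proj(p1,[.6386,.2422,.0984]))
    w1=cv2.imread("pics/w1.png"); w3=cv2.imread("pics/w3.png")
    g=cv2.cvtColor(w1,6)[235:275,330:380]; print(g[::2,::2])
    for n,im,b in [("w1",w1,(240,290,70,185)),("post",w1,(325,215,60,60))]:
        x,y,ww,hh=b; cv2.imwrite(f"pics/c_{n}.png",cv2.resize(im[y:y+hh,x:x+ww],None,fx=6,fy=6,interpolation=2))
    # plate outline: dark region in w1
    hsv=cv2.cvtColor(w1,cv2.COLOR_BGR2GRAY); m=((hsv<110)*255).astype(np.uint8)
    f=np.zeros_like(m); f[40:262,235:400]=m[40:262,235:400]
    cs,_=cv2.findContours(f,0,2); c=max(cs,key=cv2.contourArea); print("plate area",cv2.contourArea(c),cv2.boundingRect(c))
    pl=np.array([onz(p1,q[0],.012)[:2] for q in c]); r=cv2.minAreaRect((pl*1000).astype(np.float32)); print("plate rect mm",r)
    # ring top in w3: bright annulus
    g3=cv2.cvtColor(w3,6); m=((g3>150)*255).astype(np.uint8); f=np.zeros_like(m); f[185:245,285:350]=m[185:245,285:350]
    cs,_=cv2.findContours(f,0,2); c=max(cs,key=cv2.contourArea); e=cv2.fitEllipse(c); print("ring",e, onz(p3,e[0],.064))
E
python3 fit.py
```

```text
tcp [0.5845 0.2378 0.2503] yaw 4.8 rel mm [-0.5  0.2 85.3]
relp [ 7.370e-02  1.000e-04 -1.281e-01]
check proj post [354.2086616  253.03471239]
[[ 61  57  52  55  48  41  34  40  41  48  47  41  45  46  42  50  68  61
   65  64  66  63  61  61  63]
 [ 56  54  54  56  49  46  42  38  44  42  44  45  48  41  41  38  59  60
   57  59  63  58  64  61  64]
 [ 64  56  56  59  52  39  45  41  47  39  44  44  49  46  43  42  60  64
   59  61  59  60  57  66  59]
 [ 59  61  58  59  56  39  41  38  39  47  40  47  43  37  41  49  54  61
   61  57  63  57  65  62  59]
 [ 64  64  60  59  51  44  38  47  42  60  76  91  84  86  74  47  47  61
   63  61  62  63  58  59  62]
 [ 58  60  65  67  62  44  37  40  83 101 100 100 100 104 100  95  57  58
   60  63  59  58  61 109 139]
 [ 65  63  66  63  62  48  41  82 103 105 107 122 118 109 102 102 104  56
   54  68  93 141 157 164 165]
 [ 66  64  62  65  63  50  71 104  93 128 136 139 139 134 132 102 108  82
  138 160 163 161 164 164 166]
 [ 49  45  56  63  63  51  91 103 124 138 138 138 136 136 136 146 107 106
  162 167 159 162 164 166 167]
 [ 47  44  5
[... 740 characters left out ...]
  12   2   8   7  11   9  17 150 164 161 165 167 165 164
  162 163 160 159 164 163 165]
 [ 46  44  41  27   6  13   8  11   5  13   7 124 162 167 164 158 161 168
  166 162 163 164 157 162 166]
 [ 49  39  45  29   1  22  12  10   0   9  11  81 162 166 162 159 160 163
  164 164 167 165 164 164 162]
 [ 46  43  40  36   7  21   1  17  14  11   6  57 162 165 162 161 158 162
  165 163 164 165 166 164 159]]
plate area 19412.0 (235, 40, 158, 222)
plate rect mm ((532.2977294921875, 242.684326171875), (147.80491638183594, 320.05364990234375), 88.80876159667969)
ring ((317.2896423339844, 212.9844207763672), (45.51293182373047, 48.31144332885742), 96.43206024169922) [ 0.63036836 -0.25834906  0.064     ]
```

>>> {"op": "servo_tool", "data": {"motion": [[[0,0,0,-1,0,15,-1],[0,0,0,-1,0,35,-1],[0,0,0,-1,0,55,-1],[0,0,0,-1,0,72,-1],[0,0,0,-1,0,82,-1],[0,0,0,-1,0,87,-1],[0,0,0,-1,0,87,-1],[0,0,0,-1,0,87,-1],[0,0,0,-1,0,87,-1]]]}}

```text
clock: 17.02
tool_pos: [0.5864, 0.2382, 0.1647]
ee_rot: [-0.131, 3.136, 0.001]
wrist_force: [0.4, -0.3, -2.7]
opening: 0.0167
gripper_force: 78.7
```

```bash
python3 - <<'E'
from h import *
go([.585,.238,.1635])
for c in ["side","top"]:
  for i in range(4): p,im=look(["boom_ring","boom_foot","post_top","rest_top"],c+"6",c=c,k=1)
s=cv2.imread("pics/side6.png")[115:205,285:385]; cv2.imwrite("pics/c6.png",cv2.resize(s,None,fx=6,fy=6,interpolation=2))
p=camera_params("side")
t=trace("side","boom"); print([r["region"].sum() for r in t])
E
```

```text
tcp [0.5864 0.2382 0.1647] yaw 4.8 rel mm [ 1.4 -0.   1.1]
boom_ring [(0.96, [0.64, 0.2425, 0.1417], [360.0, 139.0])]
boom_foot [(0.94, [0.4529, 0.2265, 0.1408], [306.0, 150.0])]
post_top [(0.67, [0.642, 0.2445, 0.098], [360.0, 149.0])]
rest_top [(0.9, [0.4471, 0.2288, 0.0675], [305.0, 168.0])]
boom_ring [(0.85, [0.2457, -0.3608, 0.0004], [271.0, 354.0])]
boom_foot [(0.64, [0.4512, 0.2285, 0.1412], [305.0, 150.0])]
post_top [(0.83, [0.6423, 0.2433, 0.0982], [360.0, 150.0])]
rest_top [(0.94, [0.4477, 0.2274, 0.0641], [306.0, 169.0])]
boom_ring [(0.85, [0.2424, -0.3621, 0.0005], [269.0, 355.0])]
boom_foot [(0.97, [0.4546, 0.2305, 0.1399], [306.0, 150.0])]
post_top [(0.6, [0.6428, 0.2428, 0.1007], [360.0, 149.0])]
rest_top [(0.71, [0.4473, 0.2269, 0.0662], [305.0, 169.0])]
boom_ring [(0.76, [0.6408, 0.2407, 0.1403], [360.0, 140.0])]
boom_foot [(0.79, [0.1441, -0.2576, -0.0028], [225.0, 325.0])]
post_top [(0.86, [0.6422, 0.2433, 0.098], [360.0, 150.0])]
rest_top [(0.72, [0.4482, 0.2281, 0.0671], [306.0, 168.0])]
boom_ring [(0.61, [0.2486, -0.3624, 0.0008], [427.0, 266.0])]
boom_foot [(0.62, [0.1423, -0.2601, 0.0011], [399.0, 295.0])]
post_top [(0.69, [0.6362, 0.2424, 0.0961], [262.0, 152.0])]
rest_top []
boom_ring [(0.79, [0.2496, -0.3604, -0.0014], [426.0, 266.0])]
boom_foot [(0.59, [0.1428, -0.2624, -0.0007], [399.0, 295.0])]
post_top [(0.73, [0.6383, 0.238, 0.0964], [263.0, 151.0])]
rest_top [(0.29, [0.5304, -0.2445, -0.0022], [395.0, 188.0])]
boom_ring [(0.82, [0.2472, -0.364, -0.0004], [427.0, 266.0])]
boom_foot [(0.61, [0.1417, -0.2607, 0.0009], [399.0, 295.0])]
post_top [(0.9, [0.636, 0.2407, 0.0991], [263.0, 152.0])]
rest_top []
boom_ring [(0.6, [0.2489, -0.3636, 0.0], [427.0, 266.0])]
boom_foot [(0.58, [0.1409, -0.26, -0.001], [399.0, 295.0])]
post_top [(0.92, [0.6355, 0.2424, 0.0985], [262.0, 152.0])]
rest_top [(0.45, [0.5446, 0.2376, 0.1376], [261.0, 176.0])]
[np.int64(619), np.int64(820), np.int64(141)]
```

View pics/c6.png

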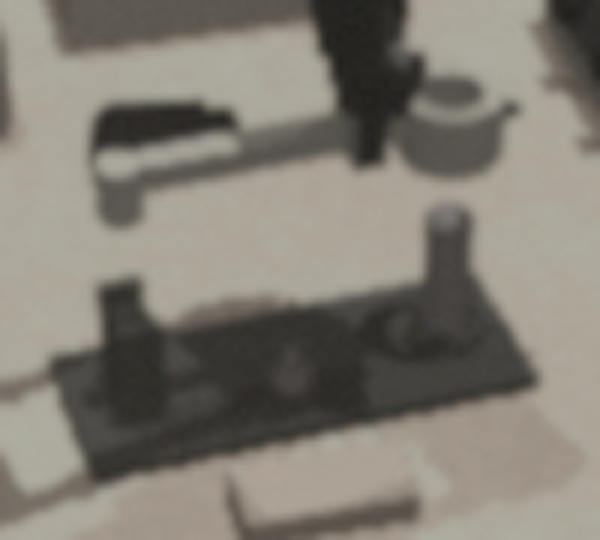

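The side crop shows the boom raised and level over the stand: ring about (451,130) above post (450,215), foot (120,205) above rest (120,290). Next is a sub-pixel check of the offsets along x.

```bash
cat > chk.py <<'E'
from h import *
P,M=tool(status.get_obs()); p=camera_params("side")
im=sum(read_camera("side").astype(float) for _ in range(6))/6; g=im.mean(2); g=cv2.GaussianBlur(g,(0,0),.6)
def edges(v,u0,hw):   # strongest falling then rising edge around u0
    us=np.arange(u0-hw,u0+hw+.01,.1); r=cv2.remap(g.astype(np.float32),us.astype(np.float32)[None],np.full((1,len(us)),v,np.float32),cv2.INTER_LINEAR)[0]
    d=np.gradient(r); h=len(us)//2; sub=lambda a,k:us[k]
    l=np.argmin(d[:h]); q=h+np.argmax(d[h:])
    cen=lambda k,s:np.average(us[max(0,k-12):k+13],weights=np.clip(s*d[max(0,k-12):k+13],0,None)+1e-9)
    return cen(l,-1),cen(q,1)
def run(name,X0,zs,half,hw):
    out=[]
    for z in zs:
        a=proj(p,[*X0,z]); l,r=edges(a[1],a[0],hw)
        s=(proj(p,[X0[0]+.001,X0[1],z])-a)[0]; out.append(((l+r)/2-a[0])/s); print(name,round(z,3),"row",a[1].round(1),"w_mm",round((r-l)/s,1),"dx_mm",out[-1].round(2))
    return np.median(out)
rx=(.6385,.2425); fx=(.4492,.2266)
a=run("ring",rx,[.155,.158,.161,.164,.167,.170],.03,13); b=run("post",rx,[.06,.066,.072,.078,.084,.09],.014,7)
c=run("foot",fx,[.143,.146,.149,.152,.155],.013,7); d=run("rest",fx,[.035,.04,.045,.05,.055,.06],.013,8)
print("ring-post",a-b,"foot-rest",c-d); print(P)
E
python3 chk.py
```

```text
ring 0.155 row 135.8 w_mm 75.5 dx_mm -6.71
ring 0.158 row 135.1 w_mm 74.4 dx_mm -7.19
ring 0.161 row 134.3 w_mm 77.7 dx_mm -5.67
ring 0.164 row 133.5 w_mm 43.6 dx_mm 16.39
ring 0.167 row 132.8 w_mm 45.6 dx_mm 14.42
ring 0.17 row 132.0 w_mm 47.3 dx_mm 14.92
post 0.06 row 158.8 w_mm 26.1 dx_mm 1.33
post 0.066 row 157.5 w_mm 27.2 dx_mm 0.93
post 0.072 row 156.1 w_mm 27.1 dx_mm 0.87
post 0.078 row 154.6 w_mm 25.8 dx_mm 0.39
post 0.084 row 153.2 w_mm 28.9 dx_mm 2.01
post 0.09 row 151.8 w_mm 28.8 dx_mm 0.8
foot 0.143 row 150.0 w_mm 25.8 dx_mm -1.57
foot 0.146 row 149.3 w_mm 25.9 dx_mm -1.11
foot 0.149 row 148.5 w_mm 27.5 dx_mm -0.49
foot 0.152 row 147.7 w_mm 26.0 dx_mm -0.51
foot 0.155 row 147.0 w_mm 25.0 dx_mm 0.09
rest 0.035 row 175.9 w_mm 36.7 dx_mm 0.9
rest 0.04 row 174.8 w_mm 34.0 dx_mm 0.71
rest 0.045 row 173.6 w_mm 35.1 dx_mm 0.32
rest 0.05 row 172.5 w_mm 35.2 dx_mm -0.22
rest 0.055 row 171.3 w_mm 34.4 dx_mm 0.94
rest 0.06 row 170.2 w_mm 34.1 dx_mm 0.16
ring-post 3.472291332471049 foot-rest -1.030183838994888
[0.58551368 0.2378692  0.16331095]
```

```bash
sed -i 's/a=run("ring",rx,\[[^]]*\],.03,13)/a=run("ring",rx,[.138,.141,.144,.147,.150,.153,.156],.03,10)/' chk.py; python3 chk.py | grep -v -e post\ 0 -e rest\ 0
```

```text
ring 0.138 row 140.1 w_mm 56.0 dx_mm 0.9
ring 0.141 row 139.4 w_mm 57.4 dx_mm 0.35
ring 0.144 row 138.6 w_mm 57.7 dx_mm 1.31
ring 0.147 row 137.9 w_mm 57.3 dx_mm 1.46
ring 0.15 row 137.1 w_mm 57.1 dx_mm 1.58
ring 0.153 row 136.3 w_mm 54.9 dx_mm 2.7
ring 0.156 row 135.6 w_mm 32.8 dx_mm 14.69
foot 0.143 row 150.0 w_mm 27.0 dx_mm -0.95
foot 0.146 row 149.3 w_mm 24.5 dx_mm -0.43
foot 0.149 row 148.5 w_mm 26.0 dx_mm -1.25
foot 0.152 row 147.7 w_mm 25.0 dx_mm 0.26
foot 0.155 row 147.0 w_mm 26.1 dx_mm -0.69
[0.58552217 0.23785643 0.16329423]
```

```bash
python3 - <<'E'
from fit import *
p1=wp([.5398,.2304,.3304],-16.98)
for q in [((327,46),(392,238)),((245,78),(327,46)),((245,78),(300,205))]:
    a,b=[onz(p1,x,.012) for x in q]; print("w1",q,a[:2].round(4),b[:2].round(4),np.degrees(np.arctan2(b[1]-a[1],b[0]-a[0])).round(2))
p=camera_params("wrist"); g=cv2.GaussianBlur(sum(read_camera("wrist").astype(np.float32) for _ in range(3)).mean(2)/3,(0,0),1)
cv2.imwrite("pics/w7.png",g)
for s in (0,1):
    W=[]
    for v in range(5,240,6):
        d=np.gradient(g[v]); seg=slice(215,285) if s==0 else slice(355,430)
        k=seg.start+(np.argmin(d[seg]) if s==0 else np.argmax(d[seg])); 
        if abs(d[k])>12: W.append(onz(p,(k,v),.012)[:2])
    W=np.array(W)
    if len(W)<5: print("few"); continue
    f=cv2.fitLine((W*1000).astype(np.float32),cv2.DIST_HUBER,0,.01,.01).ravel(); print("edge",s,len(W),np.degrees(np.arctan(f[1]/f[0])),f[2:], "y at x=543:",f[3]+(543-f[2])*f[1]/f[0])
print("yaw",yaw())
E
```

```text
w1 ((327, 46), (392, 238)) [0.4102 0.2803] [0.6727 0.2961] 3.45
w1 ((245, 78), (327, 46)) [0.4156 0.1739] [0.4102 0.2803] 92.91
w1 ((245, 78), (300, 205)) [0.4156 0.1739] [0.5899 0.1886] 4.85
edge 0 40 3.979834 [541.6807  179.92758] y at x=543: 180.01936
edge 1 40 3.9817128 [541.54114 288.68607] y at x=543: 288.7876
yaw 4.7935912637583575[ WARN:0@2.364] global loadsave.cpp:1063 imwrite_ Unsupported depth image for selected encoder is fallbacked to CV_8U.
```

View pics/w7.png

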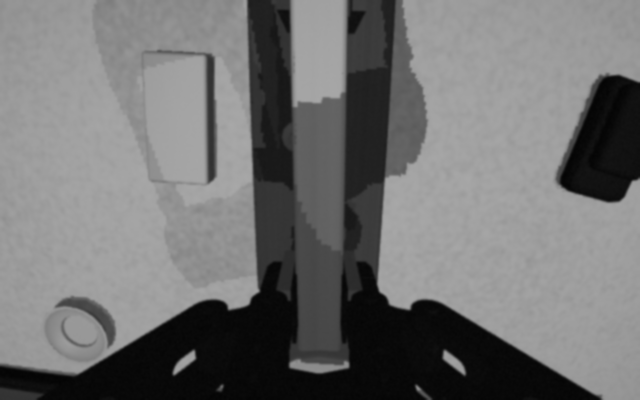

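The wrist picture shows the plate edges clearly on both sides of the bar, with the fork prongs at (283,18) and (357,18). They put the stand yaw at 3.98°, while the boom is at 4.8°. I trim that.

>>> {"op": "servo_tool", "data": {"motion": [[[0,0,0.4,0,-0.3,0,-1],[0,0,0.8,0,-0.5,0,-1],[0,0,0.8,0,-0.5,0,-1],[0,0,0.8,0,-0.5,0,-1],[0,0,0.8,0,-0.5,0,-1],[0,0,0.8,0,-0.5,0,-1],[0,0,0.8,0,-0.5,0,-1],[0,0,0.8,0,-0.5,0,-1]]]}}

```text
clock: 20.48
tool_pos: [0.5856, 0.2374, 0.1633]
ee_rot: [-0.109, 3.14, 0.0]
wrist_force: [-0.8, 0.1, -3.4]
opening: 0.0169
gripper_force: 78.7
```

```bash
python3 chk.py | tail -2; python3 - <<'E'
from h import *
o=status.get_obs(); print(o["clock"],o["opening"],o["gripper_force"],np.round(o["wrist_force"],2),np.round(o["moment"],3),yaw(),np.abs(o["dq"]).max())
print(tool(o)[1][:,2])
look(["boom_ring","boom_foot","flap_left_edge","flap_right_edge","lens_can","slide_case","thumb_screw","dish","mouse","bottle"],c="side",k=2)
look(["flap_left_edge","flap_right_edge","driver","dish"],c="top",k=1)
E
```

```text
ring-post 0.16962114327832456 foot-rest -1.4752587865912714
[0.5855979  0.2373628  0.16333636]
20.7833 0.01667689601003592 78.7137758731842 [-0.41 -0.03 -2.82] [ 0.022 -0.035  0.013] 3.9916278313913756 0.0015557464232767793
[-1.37728251e-05  9.08076287e-05 -9.99999996e-01]
boom_ring [(0.68, [0.6393, 0.2408, 0.137], [360.0, 141.0]), (0.63, [0.2433, -0.3595, 0.0048], [269.0, 353.0])]
boom_foot [(0.88, [0.1424, -0.2584, -0.0029], [225.0, 326.0]), (0.7, [0.4499, 0.23, 0.1389], [305.0, 150.0])]
flap_left_edge [(0.86, [0.5533, -0.082, 0.1224], [363.0, 214.0])]
flap_right_edge [(0.79, [0.4974, -0.4026, 0.1142], [382.0, 321.0])]
lens_can [(0.58, [0.5398, 0.2204, 0.0085], [333.0, 179.0]), (0.45, [0.4224, -0.159, 0.0007], [324.0, 272.0])]
slide_case [(0.15, [0.398, 0.5512, -0.0009], [279.0, 136.0])]
thumb_screw [(0.44, [0.5397, 0.2179, 0.008], [333.0, 179.0])]
dish [(0.63, [0.7488, 0.0104, -0.0007], [412.0, 211.0])]
mouse [(0.71, [0.5199, 0.4825, -0.0026], [312.0, 141.0])]
bottle [(0.94, [0.3961, 0.5494, -0.0021], [279.0, 136.0])]
flap_left_edge [(0.79, [0.5586, -0.0892, 0.1278], [356.0, 174.0])]
flap_right_edge [(0.79, [0.4967, -0.3991, 0.1237], [445.0, 195.0])]
driver [(0.72, [0.3978, -0.5036, -0.0015], [466.0, 226.0])]
dish [(0.64, [0.7526, 0.0099, 0.0029], [328.0, 128.0])]
```

All good: the boom is centred, level and still, the flaps are open, and the other things are where they were.

```bash
python3 -c "
from station import job_done; print(job_done())"
```

```text
the job is handed in; nothing more can be done
None
```

I handed the job in at about 21 s. Both flaps are open to about 2.5 rad and the boom is held level and still, about 4 cm above the stand, with the ring centred over the post and the foot over the rest to within about 1.5 mm by my camera measurements.

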